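# Nest the sauce pans with their handles fanned

## Robot

A 6-joint arm with a two-finger parallel gripper is mounted at the origin on a cart in front of the work surface, level with it; the furniture and walls round the work are solid. World frame = base frame: x ahead of the robot, y to its left, z up, the work surface at z = 0. Lengths are in m, angles in degrees, forces in N, time in s.
With the tool pointing down it reaches from about 0.4 to 0.825 m from the base axis. Payload 7 kg.
Tool frame: the origin (TCP) lies midway between the tips of the shut fingers; the grasp point (between the pads) lies 19 mm behind it; z points along the fingers, y is the line along which they close (so a half turn about z gives the same grasp; the last joint's range is limited). The gripper opens to 88 mm and grips with 3 to 60 N. Pads are 19 mm wide; open, the fingers measure 130 mm over their backs; the gripper's body (78 mm by 193 mm) begins 47 mm behind the grasp point.
Start: joints at [-55.285, 20.546, 0.682, 0, -70.136, -16.507], TCP at [0.211, -0.641, 0.227] pointing down, gripper open.
Joint ranges: [-176.03, 176.03], [-82.01, 121.73], [-58.28, 71.71], [-173.87, 95.51], [-174.79, -0.11], [-173.66, 173.66]. Speed limits (degrees/s): [136.94, 136.94, 172.46, 180, 180, 180].

## Interface

Orientations are given as [roll, pitch, yaw] about the fixed x, y, z axes, in that order (R = Rz(yaw) Ry(pitch) Rx(roll)).
In Python, from plant import telemetry, viewer, workorder gives the robot as it stands. The module is installed in compiled form; this text tells all that it offers.
- The arm moves only by the tool carry_out, never from a script. Its argument "rows" is a list of rows, each a list of 6 numbers: the shift along the tool's x, y, z in m, then the turn, a rotation vector about the tool's x, y, z in rad. In form: [[tx, ty, tz, ax, ay, az], ...]. A call has 1 to 8 rows; each row is the pose to reach, as a shift and turn from the pose commanded when the call began, along the tool's axes at that moment; what a row does not reach only later rows make up. A row lasts 1/8 s, in which the tool goes at most 62.5 mm and 10.7 degrees, less where a joint would pass 70% of its speed; a pose out of reach is approached as far as the arm can. A call with a gripper value outside its range is refused whole. "grip" is the gripper's target within -1 to 1 (fully open at 1, half-way at 0, shut at -1), set as the call begins (left out, the last holds). The fingers move at their own pace and stop on an object; the grip force is fixed at half the most. Time passes only in rows, so rows that repeat a pose let the fingers close. It gives the time, the measured TCP pose, the force, the opening and the grip force at its end, in the units of the state.
- telemetry.get_obs(): the state, without advancing time (a new reading comes with each control period).
- viewer.snapshot(name): name is "scene" or "top"; returns the picture (420x560x3 uint8, red, green, blue); there is no depth.
- viewer.camera_info(name): a dict with "intrinsics" (3x3 intrinsics, pixels), "extrinsics" (4x4, takes a point from camera to world coordinates). Camera axes: x right, y down, z forward; pixel columns grow to the right and rows downward; lengths in m; the calibration is good to about 2 mm. A picture is of the moment at which its call begins. camera_info takes no time and is no camera call.
- workorder.close_job(): hands the job in; it is judged then, once.
The state is a dict: "clock": time; "joint_pos": joint angles; "qvel": joint speeds; "tau": joint torques, N m; "tool_pos": TCP position; "orientation": TCP orientation; "force": force on the tool from outside, world axes, zero at the start; "moment": the same for the moment, N m; "opening": finger opening in m; "gripper_force": force on a finger pad.
Only numpy, scipy, OpenCV 4.12 (cv2) and the standard library are available. Lean on these libraries where they do the work, as an engineer would, in place of code of your own. Each camera call takes 0.05 s, during which the arm holds its last target. There are 200 camera calls.

## Task

Clear the sauce station: lift the medium pan out of the sauce warmer and nest it in the large pan standing on the table, then nest the small pan from the warmer in the medium one. Fan the handles so that the neck of each handle goes into the pouring lip of the pan below, and press each pan gently but fully home, level on the floor of the pan beneath, before taking the next. Leave the large pan about where it stands and do not disturb the other things.

Things in the scene. Friction and masses are not known exactly. Their poses are not given: they have to be found in the camera images.
- pan_large: Largest stainless sauce pan, loose, about 350 g: tapered, 115 mm across the rim outside, 105 mm at the foot, 52 mm high, wall 2.5, floor 3 mm thick. Origin: centre of underside; z up; x along its folding handle. Pouring lip 70 degrees counter-clockwise of the handle from above. Stands on the table, handle to the left; slides and turns when pushed
- pan_medium: Middle stainless sauce pan, loose, about 290 g: tapered, 104 mm across the rim outside, 94 mm at the foot, 58 mm high, wall 2.5, floor 3 mm thick. Origin: centre of underside; z up; x along its folding handle. Pouring lip 70 degrees counter-clockwise of the handle from above. Starts in one well of the warmer, handle to the robot. 3 mm play all round in the large pan
- pan_small: Smallest stainless sauce pan, loose, about 240 g: tapered, 93 mm across the rim outside, 83 mm at the foot, 60 mm high, wall 2.5, floor 3 mm thick. Origin: centre of underside; z up; x along its folding handle. Pouring lip 70 degrees counter-clockwise of the handle from above. Starts in the other well (may be swapped), handle to the robot. 3 mm play all round in the medium pan
- large_lip (a point): middle of the bottom of the large pan's pouring lip, at the outer wall, 57.5 mm from the pan's axis, 43 mm above its underside. The lip is a gap in the rim, 16 mm wide with upright sides. The bumper of the pan above slides up at 11 N and stays: press that pan's rim over its handle with 12 to 22 N; axes as the pan's
- medium_lip (a point): middle of the bottom of the medium pan's pouring lip, at the outer wall, 52 mm from the pan's axis, 50 mm above its underside. The lip is a gap in the rim, 16 mm wide with upright sides. The bumper of the pan above slides up at 11 N and stays: press that pan's rim over its handle with 12 to 22 N; axes as the pan's
- medium_neck (a point): point on the underside of the medium pan's handle neck, 57.5 mm from the pan's axis, 42 mm above its underside; 2 mm above large_lip when home. Neck: level, 12 mm wide, 8 mm tall. A black silicone stacking bumper straddles it and stands 6 mm out below, so set down in the lip the pan stops 4 mm too high there, tilted 2 degrees, until pressed home; on the rim, 13 mm
- small_neck (a point): point on the underside of the small pan's handle neck, 52 mm from the pan's axis, 48.8 mm above its underside; 2 mm above medium_lip when home. Neck: level, 12 mm wide, 8 mm tall. A black silicone stacking bumper straddles it and stands 6 mm out below, so set down in the lip the pan stops 4 mm too high there, tilted 2 degrees, until pressed home; on the rim, 13 mm
- medium_grip (a point): point in the middle of the medium pan's folding grip, 45 mm from its hinge pin: a flat steel bar 15 mm wide, 8 mm thick, from 10 to 92 mm from the pin, then a hanging eye; x and z as the pan's, turned with the grip's folding
- small_grip (a point): point in the middle of the small pan's folding grip, 45 mm from its hinge pin: a flat steel bar 15 mm wide, 8 mm thick, from 10 to 92 mm from the pin, then a hanging eye; x and z as the pan's, turned with the grip's folding
- medium_handle (a joint): folding of the medium pan's grip on the pin at the end of its neck (82 mm from the pan's axis, 46 mm above its underside): 0 at the stop, where it rises 12 degrees outward and carries the pan; positive folds it up (rad) against slight friction. Starts 0 to 0.15. Lifted, the pan sags back to the stop; pushing down on the grip only folds it
- small_handle (a joint): folding of the small pan's grip on the pin at the end of its neck (76.5 mm from the pan's axis, 52.8 mm above its underside): 0 at the stop, where it rises 12 degrees outward and carries the pan; positive folds it up (rad) against slight friction. Starts 0 to 0.15. Lifted, the pan sags back to the stop; pushing down on the grip only folds it
- warmer: fixed stainless two-well sauce warmer, 152 x 290 x 62 mm, origin at the centre of its underside, y along its length. Two round wells 110 mm across and 33 mm deep, their axes at y = -68 and +68 mm; a pan stands on the floor of each well, its rim and handle above the deck
- tasting_glass: stemmed tasting glass, 81 x 202 mm, loose bystander; origin at the centre of its foot
- mustard_jar: mustard jar with yellow lid, 62 x 90 mm, loose bystander; origin at the centre of its underside
- kitchen_timer: round wind-up timer, 64 x 52 mm, loose bystander between the warmer and the large pan; origin at the centre of its underside
- salt_shaker: salt shaker, 44 x 90 mm, loose bystander at the back; origin at the centre of its underside

How it is judged (in metres and radians):
On the way, in this order (a step that is already met when the one before it is completed fails the run):
1. the medium pan is home in the large one, its neck in the lip (z of pan_medium in the frame of pan_large between 0.0005 and 0.0055 m and angle between the z axis of pan_medium and the z axis of pan_large, either way round below 0.02 rad and distance between medium_neck and large_lip below 0.0055 m and contact force between the fingers and pan_medium below 0.1 N), for 0.2 s.
2. the small pan is home in the medium one, its neck in the lip (z of pan_small in the frame of pan_medium between 0.0005 and 0.0055 m and angle between the z axis of pan_small and the z axis of pan_medium, either way round below 0.02 rad and distance between small_neck and medium_lip below 0.0055 m and contact force between the fingers and pan_small below 0.1 N), for 0.2 s.
At the end, for the whole second after the job is handed in: Each pan sits on the floor of the pan below (within 2.5 mm, level to 1.1 degrees), handle neck within 5.5 mm of the lip's bottom in the pan below; the large pan stands flat on the table within 8 cm of its start; all at rest and released (z of pan_medium in the frame of pan_large between 0.0005 and 0.0055 m and angle between the z axis of pan_medium and the z axis of pan_large, either way round below 0.02 rad and distance between medium_neck and large_lip below 0.0055 m and z of pan_small in the frame of pan_medium between 0.0005 and 0.0055 m and angle between the z axis of pan_small and the z axis of pan_medium, either way round below 0.02 rad and distance between small_neck and medium_lip below 0.0055 m and angle between pan_large's own z axis and vertical below 0.03 rad and height (world z) of pan_large below 0.004 m and distance of pan_large from where it was at the start of the episode below 0.08 m and linear speed of each of pan_large, pan_medium, pan_small below 0.02 m/s); the robot touches nothing.
It fails at once if a bystander is moved more than 3 cm (distance of any of tasting_glass, mustard_jar, kitchen_timer, salt_shaker from where it was at the start of the episode above 0.03 m).
It fails at once if a pan is dropped or rammed home (over 150 N on the large pan, its contacts with table and pans added) (contact force between pan_large and anything else above 150 N).
It also fails if it takes over 72 s, if anything falls off the work surface, if the arm or the gripper's body presses on something with over 40 N, if the wrist force passes 120 N, or if a joint passes its speed limit or range.

## Working session

There is one attempt and no reset: what is moved stays moved. The work goes in short steps, Python scripts to look and compute and a tool call to move; the robot and the scene stay as the last step left them, time stands still between calls to the robot, and variables do not carry over. Pictures are saved under pics/ and viewed, at most 10 in all, crops included, and the job is handed in when it is done.

Besides the shell and the picture viewer there is one more tool, called after ">>>" as name(argument=value, ...), one argument or row to a line, values as JSON. carry_out: Moves the arm, as the interface text tells. Its arguments: {"type":"object","properties":{"rows":{"type":"array"},"grip":{"type":"number"}},"required":["rows"]}

```bash
mkdir -p pics; cat > h.py <<'E'
import numpy as np, cv2
from plant import telemetry, viewer, workorder
from scipy.spatial.transform import Rotation as R
def snap(n,f=None):
    im=viewer.snapshot(n)
    if f: cv2.imwrite('pics/'+f,im[:,:,::-1])
    return im
def ray(n,px,z):
    c=viewer.camera_info(n);K=np.array(c['intrinsics']);T=np.array(c['extrinsics'])
    d=T[:3,:3]@np.linalg.inv(K)@np.array([px[0],px[1],1.]);o=T[:3,3]
    return o+d*(z-o[2])/d[2]
def proj(n,p):
    c=viewer.camera_info(n);K=np.array(c['intrinsics']);T=np.linalg.inv(np.array(c['extrinsics']))
    q=K@(T[:3,:3]@np.array(p)+T[:3,3]);return q[:2]/q[2]
E
python3 - <<'E'
from h import *
a=snap('scene','s0.png');b=snap('top','t0.png')
for n in('scene','top'):
    print(viewer.camera_info(n))
print(telemetry.get_obs())
E
```

```text
{'intrinsics': array([[436.00989194,   0.        , 283.8061368 ],
       [  0.        , 436.00989194, 209.24296625],
       [  0.        ,   0.        ,   1.        ]]), 'extrinsics': array([[-0.86276634, -0.33486019,  0.37881777,  0.21240395],
       [-0.50521095,  0.54147182, -0.67198971,  0.61428893],
       [ 0.01990346, -0.77115298, -0.63633869,  0.68191285],
       [ 0.        ,  0.        ,  0.        ,  1.        ]])}
{'intrinsics': array([[429.35515533,   0.        , 284.17857191],
       [  0.        , 429.35515533, 206.53730094],
       [  0.        ,   0.        ,   1.        ]]), 'extrinsics': array([[-0.00559696, -0.98109024,  0.19346993,  0.35992911],
       [-0.9998886 ,  0.0028136 , -0.01465829, -0.03132022],
       [ 0.01383675, -0.19353042, -0.9809967 ,  1.09468317],
       [ 0.        ,  0.        ,  0.        ,  1.        ]])}
{'clock': 0.1, 'joint_pos': array([-5.52839411e+01,  2.05893506e+01,  6.38472804e-01, -1.63586245e-02,
       -7.01351332e+01, -1.65066195e+01]), 'qvel': array([ 0.06254662, -0.1297999 ,  0.21192901,  0.01895948,  0.01282571,
       -0.06519744]), 'tau': array([-1.59178322e-03, -5.84163308e+01,  2.93753582e+01,  7.01554924e+00,
        1.01999781e-02, -6.21310005e-05]), 'tool_pos': array([ 0.21075986, -0.64079621,  0.22569373]), 'orientation': array([ 1.79913164e+02, -9.69505513e-03, -1.61796124e+02]), 'force': array([-0.79743494,  0.6056921 , -0.38975534]), 'moment': array([ 0.01732636,  0.00092099, -0.03454631]), 'gripper_force': 0.0, 'opening': 0.08775498340398272}
```

View pics/s0.png

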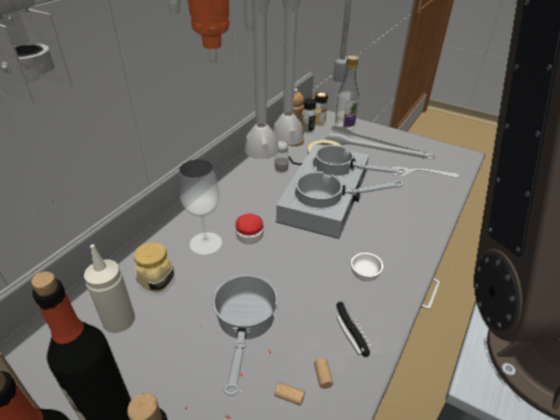

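View pics/t0.png

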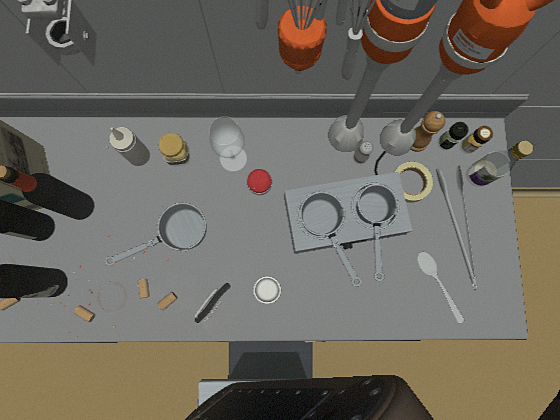

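```bash
python3 - <<'E'
from h import *
b=cv2.imread('pics/t0.png');a=cv2.imread('pics/s0.png')
c1=cv2.resize(b[165:295,280:415],None,fx=4.4,fy=4.4,interpolation=cv2.INTER_CUBIC)
c2=cv2.resize(b[190:275,100:215],None,fx=6,fy=6,interpolation=cv2.INTER_CUBIC)
cv2.imwrite('pics/c1.png',c1);cv2.imwrite('pics/c2.png',c2)
E
```

```text
(no output)
```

View pics/c1.png

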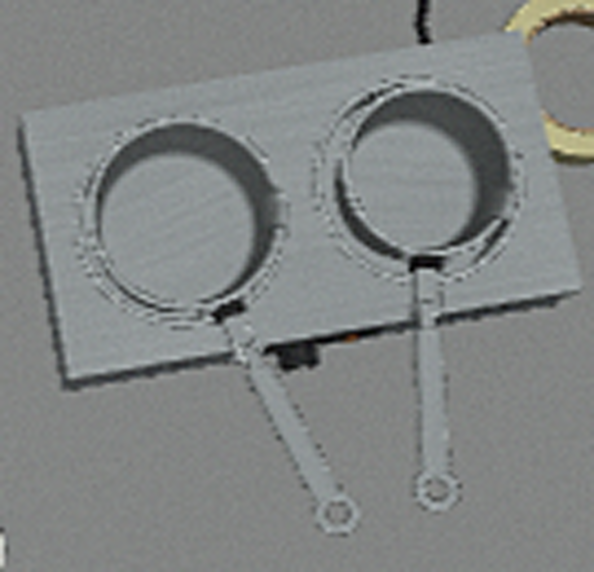

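View pics/c2.png

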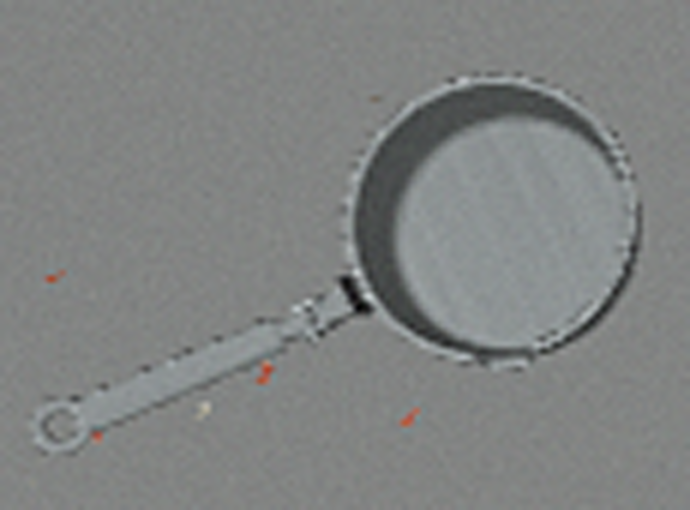

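```bash
cat >> h.py <<'E'
from scipy.optimize import least_squares
def rim(im,c0,z,radii,n='top',band=0.006,lo=25,hi=60):
    """circle fit of edge pixels near given radii (several concentric circles), on plane z"""
    g=cv2.GaussianBlur(cv2.cvtColor(im,cv2.COLOR_RGB2GRAY),(0,0),.6)
    x0,y0=int(c0[0])-45,int(c0[1])-45
    s=4;u=cv2.resize(g[y0:y0+90,x0:x0+90],None,fx=s,fy=s,interpolation=cv2.INTER_CUBIC)
    e=cv2.Canny(u,lo,hi)
    v,w=np.nonzero(e);px=np.c_[(w+.5)/s-.5+x0,(v+.5)/s-.5+y0]
    P=np.array([ray(n,p,z)[:2] for p in px])
    c=ray(n,c0,z)[:2];radii=np.array(radii)
    for b in(2*band,band,band/2):
        def res(c,Q):
            r=np.hypot(*(Q-c).T)[:,None]-radii
            return r[np.arange(len(r)),np.abs(r).argmin(1)]
        for _ in range(5):
            Q=P[np.abs(res(c,P))<b]
            c=least_squares(res,c,args=(Q,),loss='soft_l1',f_scale=.001).x
    return c,len(Q),np.std(res(c,Q))
E
python3 - <<'E'
from h import *
ims=[snap('top') for _ in range(4)];im=np.mean(ims,0).astype(np.uint8)
cv2.imwrite('pics/t_avg.png',im[:,:,::-1])
D={'M':((320.9,213.9),.087,.052,(331.8,235.5),(356.8,281.6),.045,.076),'S':((376.6,205.5),.089,.0465,(376.8,224.8),(379.3,276.4),.0,.084),'L':((182.8,226.7),.052,.0575,(159,239),(110.3,261.3),0,.041)}
zn={'M':.083,'S':.087,'L':.046};ze={'M':.099,'S':.105,'L':.065}
for k,(c,z,ro,b,e,_,_) in D.items():
    for rr in([ro-.0025],[ro],[ro-.0025,ro]):
        q,n,s=rim(im,c,z,rr);print(k,rr,q.round(4),n,s.round(4))
    g=np.array(b);bb=[]
    x0,y0=int(b[0])-6,int(b[1])-6;w=im[y0:y0+13,x0:x0+13].mean(2)
    m=np.clip(90-w,0,None);yy,xx=np.mgrid[y0:y0+13,x0:x0+13]
    bc=((xx*m).sum()/m.sum(),(yy*m).sum()/m.sum());B=ray('top',bc,zn[k]);E=ray('top',e,ze[k])
    for nm,p in(('bump',B),('eye',E)):
        d=p[:2]-q;print(nm,p.round(4),'dist',np.hypot(*d).round(4),'ang',(np.degrees(np.arctan2(d[1],d[0]))%360).round(1))
    d=E[:2]-B[:2];print('b-e ang',(np.degrees(np.arctan2(d[1],d[0]))%360).round(1))
E
```

```text
Traceback (most recent call last):
  File "h.py", line 23, in rim
    P=np.array([ray(n,p,z)[:2] for p in px])
                ~~~^^^^^^^
  File "h.py", line 9, in ray
    c=viewer.camera_info(n);K=np.array(c['intrinsics']);T=np.array(c['extrinsics'])
ValueError: time passes only in moves, steps and waits
```

```bash
cat > p.py <<'E'
s=open('h.py').read()
s=s.replace("c=viewer.camera_info(n);","c=CI[n];").replace("def snap","CI={n:viewer.camera_info(n) for n in('scene','top')}\ndef snap",1)
s=s.replace("P=np.array([ray(n,p,z)[:2] for p in px])","P=np.array([ray(n,p,z)[:2] for p in px]).reshape(-1,2)")
open('h.py','w').write(s)
E
python3 p.py
python3 - <<'E'
from h import *
im=cv2.imread('pics/t_avg.png')[:,:,::-1].copy()
D={'M':((320.9,213.9),.087,.052,(331.8,235.5),(356.8,281.6)),'S':((376.6,205.5),.089,.0465,(376.8,224.8),(379.3,276.4)),'L':((182.8,226.7),.052,.0575,(159,239),(110.3,261.3))}
zn={'M':.083,'S':.087,'L':.046};ze={'M':.099,'S':.105,'L':.065}
for k,(c,z,ro,b,e) in D.items():
    for rr in([ro-.0025],[ro],[ro-.0025,ro]):
        q,n,s=rim(im,c,z,rr);print(k,rr,q.round(4),n,s.round(4))
    x0,y0=int(b[0])-6,int(b[1])-6;w=im[y0:y0+13,x0:x0+13].mean(2)
    m=np.clip(70-w,0,None);yy,xx=np.mgrid[y0:y0+13,x0:x0+13]
    bc=((xx*m).sum()/m.sum(),(yy*m).sum()/m.sum());B=ray('top',bc,zn[k]);E=ray('top',e,ze[k])
    for nm,p in(('bump',B),('eye',E)):
        d=p[:2]-q;print(nm,p.round(4),'dist',np.hypot(*d).round(4),'ang',(np.degrees(np.arctan2(d[1],d[0]))%360).round(1))
    d=E[:2]-B[:2];print('b-e ang',(np.degrees(np.arctan2(d[1],d[0]))%360).round(1))
o=telemetry.get_obs();print(o['clock'],o['tool_pos'])
E
```

```text
M [0.049499999999999995] [ 0.5424 -0.1359] 702 0.0013
M [0.052] [ 0.5399 -0.1355] 865 0.0015
M [0.049499999999999995, 0.052] [ 0.54   -0.1348] 1036 0.0011
bump [ 0.4913 -0.158   0.083 ] dist 0.0539 ang 205.5
eye [ 0.3806 -0.2116  0.099 ] dist 0.1769 ang 205.7
b-e ang 205.8
S [0.044] [ 0.5664 -0.2697] 514 0.001
S [0.0465] [ 0.5647 -0.2681] 755 0.0016
S [0.044, 0.0465] [ 0.5661 -0.2694] 937 0.0011
bump [ 0.5155 -0.2647  0.087 ] dist 0.0509 ang 174.7
eye [ 0.3919 -0.2624  0.105 ] dist 0.1744 ang 177.7
b-e ang 179.0
L [0.055] [0.5185 0.2052] 618 0.0009
L [0.0575] [0.5175 0.2025] 1042 0.0016
L [0.055, 0.0575] [0.5184 0.205 ] 1217 0.001
bump [0.4869 0.2594 0.046 ] dist 0.0628 ang 120.1
eye [0.4318 0.3664 0.065 ] dist 0.1832 ang 118.2
b-e ang 117.2
0.3 [ 0.21086129 -0.64105061  0.2262321 ]
```

```bash
cat >> h.py <<'E'
def to(p,rpy,cur=None,crpy=None):
    o=telemetry.get_obs();cur=o['tool_pos'] if cur is None else np.array(cur);r0=R.from_euler('xyz',o['orientation'] if crpy is None else crpy,degrees=True)
    r1=R.from_euler('xyz',rpy,degrees=True)
    return np.r_[r0.inv().apply(np.array(p)-cur),(r0.inv()*r1).as_rotvec()].round(4).tolist()
E
python3 - <<'E'
from h import *
print(to([.4445,-.181,.15],[180,0,-154.2]))
print('glass foot',ray('top',(233,160),0),ray('scene',(206,244),0),'timer',ray('top',(260,181),.05))
E
```

```text
[-0.3657, 0.364, 0.0764, 0.0006, -0.0, -0.1325]
glass foot [0.7019659  0.08731747 0.        ] [0.70445365 0.09055736 0.        ] timer [0.6314065  0.01334316 0.05      ]
```

>>> carry_out(
  rows=[
    [-0.366,0.364,0.076,0,0,-0.1325],
    [-0.366,0.364,0.076,0,0,-0.1325],
    [-0.366,0.364,0.076,0,0,-0.1325],
    [-0.366,0.364,0.076,0,0,-0.1325],
    [-0.366,0.364,0.076,0,0,-0.1325],
    [-0.366,0.364,0.076,0,0,-0.1325],
    [-0.366,0.364,0.076,0,0,-0.1325],
    [-0.366,0.364,0.076,0,0,-0.1325],
  ],
  grip=0,
)

```text
clock: 1.3
tool_pos: [0.4358, -0.1984, 0.1539]
orientation: [-180.0, 0.1, -154.2]
force: [1.4, -0.2, -0.6]
opening: 0.0435
gripper_force: 0.0
```

```bash
python3 - <<'E'
from h import *
o=telemetry.get_obs();print(o)
print(to([.4445,-.181,.064],[180,0,-154.2]))
E
```

```text
{'clock': 1.3, 'joint_pos': array([-8.52347465e-01,  5.56517864e+00, -2.93938432e+01,  8.44668964e-03,
       -5.49749100e+01, -6.33430172e+01]), 'qvel': array([ 59.60405446,   3.94133153,  -6.33553256,   0.17279963,
        10.45026552, -59.37035017]), 'tau': array([ -6.72779962, -35.78586459,  24.44518805,   5.72877064,
        -0.57201443,   1.69133194]), 'tool_pos': array([ 0.43584069, -0.19835103,  0.15390844]), 'orientation': array([-1.79964172e+02,  5.59395852e-02, -1.54190503e+02]), 'force': array([ 1.40272124, -0.24492761, -0.6173474 ]), 'moment': array([-0.03026208, -0.20036198,  0.0242212 ]), 'gripper_force': 0.0, 'opening': 0.0435138122617261}
[-0.0153, 0.0119, 0.0899, -0.0006, 0.001, 0.0002]
```

>>> carry_out(
  rows=[
    [-0.015,0.012,0.02,0,0,0],
    [-0.015,0.012,0.02,0,0,0],
  ],
)

```text
clock: 1.55
tool_pos: [0.443, -0.1815, 0.1327]
orientation: [179.9, -0.1, -154.0]
force: [-0.3, 0.2, 0.3]
opening: 0.044
gripper_force: 0.0
```

```bash
python3 - <<'E'
from h import *
print(telemetry.get_obs()['tool_pos'],to([.4445,-.181,.064],[180,0,-154.2]))
E
```

```text
[ 0.44304449 -0.18153949  0.13271587] [-0.0017, -0.0002, 0.0687, 0.0012, -0.0019, 0.0027]
```

>>> carry_out(
  rows=[
    [-0.002,0,0.069,0,0,0],
    [-0.002,0,0.069,0,0,0],
    [-0.002,0,0.069,0,0,0],
  ],
)

```text
clock: 1.92
tool_pos: [0.4453, -0.1828, 0.0656]
orientation: [-180.0, -0.0, -154.2]
force: [0.7, 0.2, 0.8]
opening: 0.0437
gripper_force: 0.0
```

>>> carry_out(
  rows=[
    [0,0,0,0,0,0],
    [0,0,0,0,0,0],
    [0,0,0,0,0,0],
    [0,0,0,0,0,0],
  ],
  grip=-1,
)

```text
clock: 2.42
tool_pos: [0.4454, -0.1821, 0.0652]
orientation: [-180.0, 0.0, -154.2]
force: [0.6, -0.5, 1.3]
opening: 0.015
gripper_force: 29.9
```

>>> carry_out(
  rows=[
    [0,0,-0.012,0,0,0],
    [0,0,-0.025,0,0,0],
    [0,0,-0.04,0,0,0],
    [0,0,-0.06,0,0,0],
    [0,0,-0.08,0,0,0],
    [0,0,-0.1,0,0,0],
    [0,0,-0.12,0,0,0],
    [0,0,-0.12,0,0,0],
  ],
)

```text
clock: 3.42
tool_pos: [0.4459, -0.1821, 0.1865]
orientation: [-179.9, 0.2, -154.2]
force: [0.6, -0.5, -3.4]
opening: 0.0145
gripper_force: 30.0
```

```bash
python3 - <<'E'
from h import *
a=snap('scene');b=snap('top')
b=cv2.resize(b[165:295,270:420],None,fx=4,fy=4,interpolation=cv2.INTER_CUBIC)
a=cv2.resize(a[60:260,240:440],(b.shape[0]-320,b.shape[0]-320)) if 0 else cv2.resize(a[60:260,260:440],None,fx=1,fy=1)
c=np.zeros((520,790,3),np.uint8);c[:520,:600]=b;c[:200,605:785]=a
cv2.imwrite('pics/lift.png',c[:,:,::-1]);print(telemetry.get_obs())
E
```

```text
{'clock': 3.525, 'joint_pos': array([ 1.26362216e+00,  3.98452893e+00, -2.66648338e+01, -3.10319919e-02,
       -5.93629265e+01, -6.54631888e+01]), 'qvel': array([ 0.0303624 ,  0.83594892, -0.71991406, -0.03639995,  0.13727301,
        0.00424413]), 'tau': array([ 3.79122491e-02, -3.48854578e+01,  2.88414520e+01,  6.94967374e+00,
        1.44919795e-01, -1.81675121e-03]), 'tool_pos': array([ 0.44462464, -0.18186291,  0.18448022]), 'orientation': array([ 1.79970609e+02, -9.61432190e-05, -1.54215383e+02]), 'force': array([-0.32500906, -0.46112278, -3.3032262 ]), 'moment': array([-0.05430777,  0.25434255,  0.01017337]), 'gripper_force': 29.986344873905182, 'opening': 0.01450285467475932}
```

View pics/lift.png

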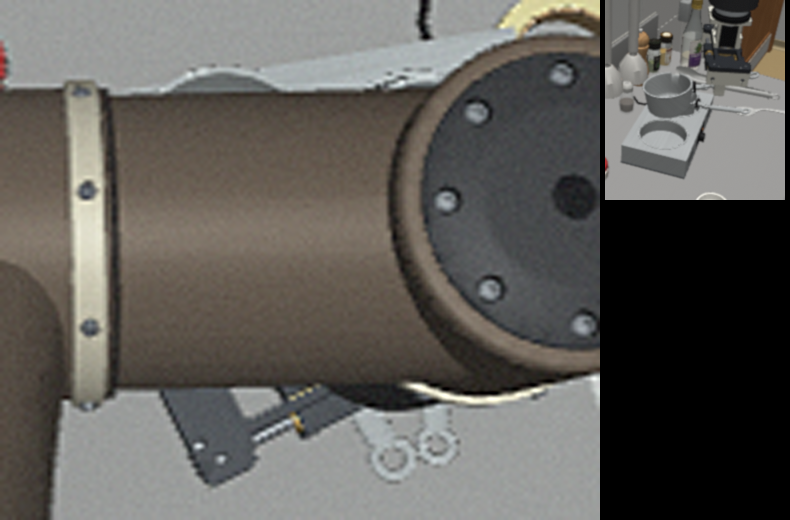

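```bash
python3 - <<'E'
from h import *
im=cv2.imread('pics/t_avg.png').mean(2)
c=np.array([.5185,.2050])
# profile along rim ring mid (r=.0563,z=.052) vs angle
for a in range(160,220,3):
    t=np.radians(a);v=[]
    for r in (.0545,.0563,.058):
        p=proj('top',[*(c+r*np.array([np.cos(t),np.sin(t)])),.052])
        v.append(cv2.getRectSubPix(im.astype(np.float32),(1,1),(float(p[0]),float(p[1])))[0,0])
    print(a,np.round(v),end=' | ')
p=ray('top',(185,250.3),.047)[:2]-c;print(np.degrees(np.arctan2(p[1],p[0]))%360,np.hypot(*p))
print(to([.4135,.190,.16],[180,0,-172]))
E
```

```text
160 [ 83. 128. 156.] | 163 [ 57. 133. 139.] | 166 [ 81. 140. 143.] | 169 [ 82. 128. 170.] | 172 [ 75. 130. 164.] | 175 [ 68. 106. 125.] | 178 [59. 77. 90.] | 181 [67. 78. 89.] | 184 [ 80.  83. 108.] | 187 [ 93.  86. 105.] | 190 [106.  87. 102.] | 193 [126.  87. 105.] | 196 [137.  90.  91.] | 199 [144. 123.  97.] | 202 [145. 176. 118.] | 205 [ 98. 132. 140.] | 208 [132. 154. 115.] | 211 [119. 139. 145.] | 214 [148. 152. 123.] | 217 [138. 147. 117.] | 189.7749325522347 0.06055530335052692
[-0.1337, 0.3484, 0.0247, 0.0005, -0.0001, 0.3104]
```

>>> carry_out(
  rows=[
    [-0.01,0.025,0,0,0,0.02],
    [-0.03,0.07,0.0,0,0,0.06],
    [-0.05,0.13,0.005,0,0,0.12],
    [-0.073,0.19,0.01,0,0,0.18],
    [-0.096,0.25,0.015,0,0,0.24],
    [-0.117,0.305,0.02,0,0,0.28],
    [-0.129,0.336,0.025,0,0,0.31],
    [-0.134,0.348,0.025,0,0,0.31],
  ],
)

```text
clock: 4.53
tool_pos: [0.4133, 0.1909, 0.1583]
orientation: [-179.9, -0.1, -171.8]
force: [0.4, -1.2, -3.1]
opening: 0.0144
gripper_force: 30.0
```

```bash
python3 - <<'E'
from h import *
a=snap('scene','s1.png');b=snap('top','t1.png')
A=cv2.resize(a[190:400,170:370],None,fx=2.85,fy=2.85,interpolation=cv2.INTER_CUBIC)
c=np.zeros((600,800,3),np.uint8);c[:A.shape[0],:570]=A;c[:230,575:800]=b[150:380,90:315]
cv2.imwrite('pics/v1.png',c[:,:,::-1]);o=telemetry.get_obs();print(o['tool_pos'],o['orientation'],o['force'])
E
```

```text
[0.41387882 0.19017911 0.15889033] [-1.79940452e+02 -8.15953081e-02 -1.71855607e+02] [ 0.30255698  0.34216604 -3.20973072]
```

View pics/v1.png

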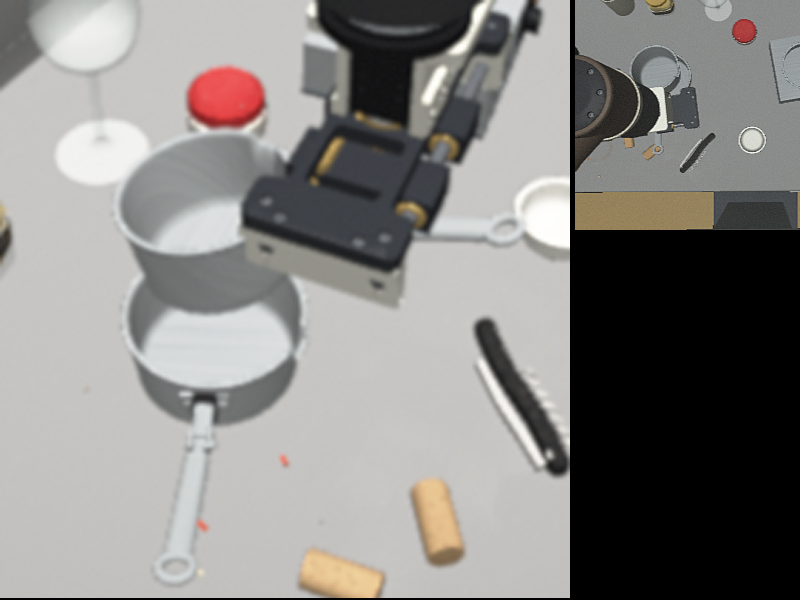

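```bash
cat >> h.py <<'E'
def tiltfit(rimp,footp,tool,yaw,H,rr,rf,zb,n='scene',s0=.106):
    """pan pose from outline points: s along -handle from tool, l lateral, zb base height, tilt (+: far side low)"""
    u=-np.array([np.cos(np.radians(yaw)),np.sin(np.radians(yaw)),0]);z=np.array([0,0,1.]);l=np.cross(z,u)
    t=np.linspace(0,2*np.pi,361)
    def circ(v,h,r):
        s,la,b,ti=v;U=u*np.cos(ti)-z*np.sin(ti);Z=z*np.cos(ti)+u*np.sin(ti)
        c=np.array([tool[0],tool[1],0])+u*s+l*la+z*b
        P=c+Z*h+r*(np.cos(t)[:,None]*U+np.sin(t)[:,None]*l);return np.array([proj(n,p) for p in P])
    def res(v):
        o=[]
        for pts,h,r in((rimp,H,rr),(footp,0,rf)):
            if len(pts)==0: continue
            C=circ(v,h,r);o+=[np.hypot(*(C-p).T).min() for p in pts]
        return o
    q=least_squares(res,[s0,0,zb,0.02],loss='soft_l1',f_scale=.5,x_scale=[.01,.01,.01,.1],diff_step=1e-4)
    return q.x,np.array(q.fun)
E
python3 - <<'E'
from h import *
f=lambda a:np.array(a,float)/2.85+[170,190]
rp=f([(115,205),(125,180),(145,157),(185,138),(120,220),(135,237),(165,249),(200,253)])
fp=f([(165,290),(185,302),(210,309),(240,308)])
x,r=tiltfit(rp,fp,[.4139,.1902],-171.86,.058,.052,.047,.12)
print(x.round(4),np.degrees(x[3]),r.round(2))
u=np.array([np.cos(np.radians(8.14)),np.sin(np.radians(8.14))]);print('centre',np.array([.4139,.1902])+u*x[0]+np.array([-u[1],u[0]])*x[1])
# same technique on large pan: rim
lp=f([(122,325),(135,360),(170,383),(205,389),(250,378),(290,350),(306,320)]);fl=f([(145,385),(180,415),(215,423),(260,415),(290,390)])
x,r=tiltfit(lp,fl,[.4139,.1902],-171.86,.052,.0575,.0525,.0);print('L',x.round(4),r.round(2),np.array([.4139,.1902])+u*x[0]+np.array([-u[1],u[0]])*x[1])
E
```

```text
[ 0.1052 -0.0133  0.0888  0.1998] 11.44913913426639 [0.75 0.13 0.38 0.24 0.1  0.12 0.53 2.15 2.89 2.69 1.15 0.5 ]
centre [0.51987887 0.19192866]
L [ 0.1041  0.0006 -0.0016  0.0292] [0.59 1.22 1.05 0.95 0.14 0.17 0.83 1.02 2.85 2.49 1.   0.08] [0.51683601 0.20557378]
```

```bash
python3 - <<'E'
from h import *
a=cv2.imread('pics/s1.png')[230:342,205:285]
A=cv2.resize(a,None,fx=5.3,fy=5.3,interpolation=cv2.INTER_CUBIC);B=np.zeros((A.shape[0]+0,A.shape[1],3),np.uint8)
A=cv2.convertScaleAbs(A,alpha=1.2,beta=-60)
for k in range(0,80,10): cv2.putText(A,str(205+k),(int(k*5.3),8),0,.3,(0,0,255));cv2.line(A,(int(k*5.3),10),(int(k*5.3),14),(0,0,255))
for k in range(0,112,10): cv2.putText(A,str(230+k),(0,int(k*5.3)+4),0,.3,(0,0,255))
cv2.imwrite('pics/v2.png',A)
E
```

```text
(no output)
```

View pics/v2.png

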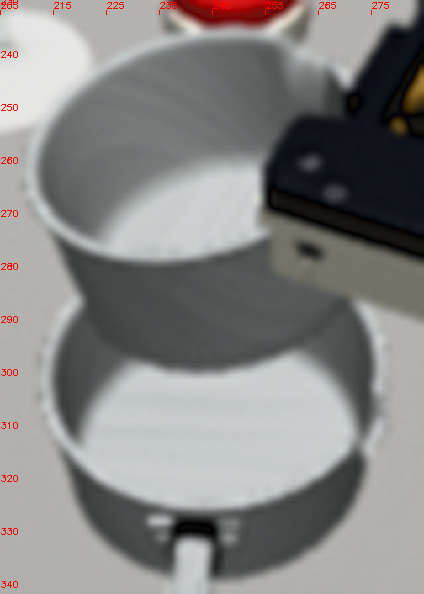

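```bash
python3 - <<'E'
from h import *
f=lambda a:np.array(a,float)/5.3+[205-.5,230-.5]
rp=f([(28,165),(32,195),(50,225),(90,252),(150,264),(210,258),(265,240),(60,105),(110,65),(160,43),(210,33),(260,33),(300,45),(340,75)])
fp=f([(95,330),(120,350),(160,367),(205,371),(250,364),(300,345)])
u=np.array([np.cos(np.radians(8.14)),np.sin(np.radians(8.14))]);l=np.array([-u[1],u[0]]);T=np.array([.4139,.1902])
x,r=tiltfit(rp,fp,T,-171.86,.058,.052,.047,.12)
print(x.round(4),np.degrees(x[3]),r.round(2),T+u*x[0]+l*x[1])
lp=f([(45,400),(60,440),(100,480),(150,503),(205,512),(270,505),(330,470),(365,430),(378,385),(375,345)]);fl=f([(75,490),(100,530),(150,562),(230,577),(300,562),(345,520)])
x,r=tiltfit(lp,fl,T,-171.86,.052,.0575,.0525,.0);print('L',x.round(4),r.round(2),T+u*x[0]+l*x[1])
E
```

```text
[ 0.1041 -0.0062  0.0959  0.1536] 8.801446914021023 [0.48 0.59 0.9  1.23 1.31 1.23 1.28 0.47 0.38 0.16 0.23 0.49 0.42 0.35
 0.03 0.77 0.85 0.88 0.84 0.38] [0.51787084 0.19878013]
L [ 0.1117 -0.0084 -0.0159 -0.0162] [1.01 0.83 0.4  0.2  0.3  0.75 0.17 0.28 0.12 0.15 0.11 1.39 2.42 1.8
 0.26 0.14] [0.52568361 0.19767908]
```

>>> carry_out(
  rows=[
    [-0.001,0,0.01,0,-0.05,0],
    [-0.002,0,0.02,0,-0.1,0],
    [-0.0026,0,0.03,0,-0.14,0],
    [-0.0026,0,0.04,0,-0.14,0],
    [-0.0026,0,0.045,0,-0.14,0],
    [-0.0026,0,0.045,0,-0.14,0],
  ],
)

```text
clock: 5.38
tool_pos: [0.4172, 0.1897, 0.1145]
orientation: [-180.0, 8.0, -172.0]
force: [0.3, 0.1, -2.1]
opening: 0.0143
gripper_force: 30.0
```

```bash
cat >> h.py <<'E'
def zoom(n,f,x0,y0,w,h,k):
    im=snap(n);cv2.imwrite('pics/raw_'+f,im[:,:,::-1]);A=cv2.resize(im[y0:y0+h,x0:x0+w,::-1],None,fx=k,fy=k,interpolation=cv2.INTER_CUBIC)
    A=cv2.convertScaleAbs(A,alpha=1.2,beta=-60)
    for i in range(0,w,10):
        cv2.putText(A,str(x0+i),(int(i*k),8),0,.3,(0,0,255));cv2.line(A,(int((i+.5)*k),9),(int((i+.5)*k),13),(0,0,255))
    for i in range(0,h,10):
        cv2.putText(A,str(y0+i),(0,int((i+.5)*k)+4),0,.3,(0,0,255))
    cv2.imwrite('pics/'+f,A)
E
python3 - <<'E'
from h import *
zoom('scene','v3.png',205,232,130,110,5.4)
o=telemetry.get_obs();print(o['tool_pos'],o['orientation'],o['force'])
E
```

```text
[0.41733819 0.19000615 0.11476559] [-179.98711474    7.99895656 -171.99047459] [-1.012936   -0.78004882 -1.94007686]
```

View pics/v3.png

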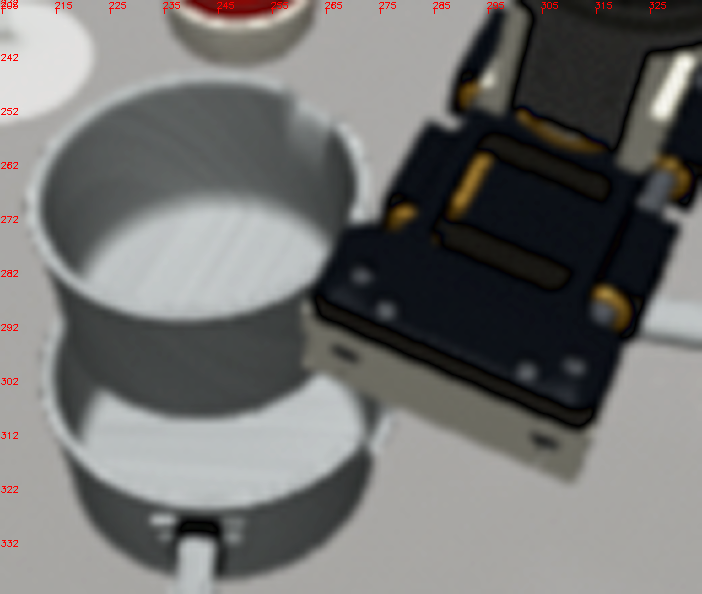

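```bash
python3 - <<'E'
from h import *
f=lambda a:np.array(a,float)/5.4+[205-.5,232-.5]
rp=f([(28,205),(33,165),(55,130),(100,98),(150,81),(210,76),(265,86),(350,135),(365,165),(368,195),(33,235),(60,280),(100,305),(150,320),(190,322),(240,318),(280,305)])
u=np.array([np.cos(np.radians(8)),np.sin(np.radians(8))]);l=np.array([-u[1],u[0]]);T=np.array([.4173,.190])
for fp in ([],f([(90,385),(130,408),(200,419),(260,408),(300,390)])):
    x,r=tiltfit(rp,fp,T,-172,.058,.052,.047,.08);print(x.round(4),np.degrees(x[3]),r.round(2),T+u*x[0]+l*x[1])
lp=f([(42,385),(50,420),(80,460),(120,490),(205,510),(270,505),(330,475),(375,435)])
fl=f([(75,490),(100,530),(150,562),(230,577),(300,562),(345,520)])
for fx in ([],fl):
    x,r=tiltfit(lp,fx,T,-172,.052,.0575,.0525,.0);print('L',x.round(4),r.round(2),T+u*x[0]+l*x[1])
# expected rim of large at top-view estimate, vs picks
t=np.linspace(0,2*np.pi,361);C=np.array([proj('scene',[.5185+.0575*np.cos(a),.205+.0575*np.sin(a),.052]) for a in t])
print([ (C-p)[np.hypot(*(C-p).T).argmin()].round(1).tolist() for p in lp])
E
```

```text
[ 0.1009  0.0121  0.0887 -0.0061] -0.3517460311578136 [0.19 0.44 0.59 0.26 0.29 0.67 1.   0.21 0.26 0.09 0.19 0.3  0.18 0.14
 0.38 0.1  0.03] [0.5155451  0.21600727]
[ 0.1083  0.0031  0.0778 -0.0406] -2.3237009307169 [0.24 0.51 0.39 0.13 0.46 0.55 0.56 1.15 1.22 0.95 0.46 1.04 0.66 0.34
 0.2  0.21 0.19 0.96 1.35 1.59 1.19 0.27] [0.52412425 0.2081312 ]
L [ 0.1011  0.0082  0.0078 -0.0353] [0.17 0.29 0.29 0.15 0.42 0.22 0.27 0.68] [0.51629577 0.21215661]
L [ 0.1097 -0.0054 -0.0124 -0.0556] [1.15 1.21 0.6  0.54 0.07 0.38 0.17 1.3  0.87 1.55 2.24 1.65 0.22 0.13] [0.52672362 0.19989615]
[[1.2, -0.3], [1.1, -0.7], [0.6, -0.7], [0.3, -1.2], [-0.2, -1.1], [-0.6, -1.5], [-0.4, -1.0], [-1.3, -0.8]]
```

```bash
cat >> h.py <<'E'
def rimfit(pts,c0,z,r,yaw,tilt=None,dr=None,n='scene'):
    """rim circle centre xy at rim-centre height z, tilt(+ far side low), radius offset"""
    u=-np.array([np.cos(np.radians(yaw)),np.sin(np.radians(yaw)),0]);k=np.array([0,0,1.]);l=np.cross(k,u);t=np.linspace(0,2*np.pi,721)
    K=np.array(CI[n]['intrinsics']);T=np.linalg.inv(CI[n]['extrinsics'])
    def res(v):
        ti=v[2] if tilt is None else tilt;d=v[3] if dr is None else dr
        U=u*np.cos(ti)-k*np.sin(ti);P=np.array([v[0],v[1],z])+(r+d)*(np.cos(t)[:,None]*U+np.sin(t)[:,None]*l)
        q=(P@T[:3,:3].T+T[:3,3])@K.T;C=q[:,:2]/q[:,2:];return [np.hypot(*(C-p).T).min() for p in pts]
    q=least_squares(res,[*c0,0,0.0005],x_scale=[.01,.01,.1,.002],loss='soft_l1',f_scale=.5,diff_step=1e-4);return q.x,np.array(q.fun)
E
python3 - <<'E'
from h import *
f=lambda a:np.array(a,float)/5.4+[205-.5,232-.5]
rp=f([(28,205),(33,165),(55,130),(100,98),(150,81),(210,76),(265,86),(350,135),(365,165),(368,195),(33,235),(60,280),(100,305),(150,320),(190,322),(240,318),(280,305)])
lp=f([(42,385),(50,420),(80,460),(120,490),(205,510),(270,505),(330,475),(375,435)])
x,r=rimfit(lp,(.5185,.205),.052,.0575,-172,tilt=0);print('L',x.round(4),r.round(2));d=x[3]
T=np.array([.4173,.190]);th=np.radians(8);u=np.array([np.cos(th),np.sin(th)]);l=np.array([-u[1],u[0]])
for z in(.136,.140,.144):
  for dd in(0,d):
    x,r=rimfit(rp,(.522,.205),z,.052,-172,dr=dd);v=x[:2]-T;print(z,round(dd,4),x.round(4),'tilt',np.degrees(x[2]).round(1),'s',(v@u).round(4),'l',(v@l).round(4),r.mean().round(2))
# first (tilted) picture
f=lambda a:np.array(a,float)/5.3+[205-.5,230-.5]
rp=f([(28,165),(32,195),(50,225),(90,252),(150,264),(210,258),(265,240),(60,105),(110,65),(160,43),(210,33),(260,33),(300,45),(340,75)])
x,r=rimfit(rp,(.522,.205),.170,.052,-172,dr=d);print(x,np.degrees(x[2]),r.mean())
E
```

```text
L [0.5182 0.2044 0.072  0.0027] [0.01 0.16 0.21 0.09 0.05 0.38 0.29 0.08]
0.136 0 [ 5.214e-01  2.087e-01 -2.740e-02  5.000e-04] tilt -1.6 s 0.1057 l 0.004 0.43
0.136 0.0027 [5.216e-01 2.072e-01 3.550e-02 5.000e-04] tilt 2.0 s 0.1056 l 0.0025 0.69
0.14 0 [ 5.190e-01  2.113e-01 -2.040e-02  5.000e-04] tilt -1.2 s 0.1037 l 0.007 0.37
0.14 0.0027 [5.191e-01 2.097e-01 4.320e-02 5.000e-04] tilt 2.5 s 0.1036 l 0.0054 0.81
0.144 0 [ 5.167e-01  2.141e-01 -1.080e-02  5.000e-04] tilt -0.6 s 0.1018 l 0.01 0.32
0.144 0.0027 [5.168e-01 2.123e-01 5.050e-02 5.000e-04] tilt 2.9 s 0.1016 l 0.0082 0.93
[5.14355799e-01 2.11613346e-01 2.16360852e-01 5.00000000e-04] 12.396563658521512 0.8295534498300421
```

```bash
python3 - <<'E'
from h import *
for z in(.080,.055,.036): print(to([.4138,.190,z],[180,8,-172]))
E
```

```text
[0.0083, 0.0005, 0.0339, -0.0002, -0.0, 0.0002]
[0.0118, 0.0005, 0.0587, -0.0002, -0.0, 0.0002]
[0.0144, 0.0005, 0.0775, -0.0002, -0.0, 0.0002]
```

>>> carry_out(
  rows=[
    [0.004,0.0005,0.01,0,0,0],
    [0.0065,0.0005,0.02,0,0,0],
    [0.0083,0.0005,0.034,0,0,0],
    [0.0101,0.0005,0.046,0,0,0],
    [0.0118,0.0005,0.0587,0,0,0],
    [0.0118,0.0005,0.0587,0,0,0],
  ],
)

```text
clock: 6.18
tool_pos: [0.4127, 0.1891, 0.0537]
orientation: [-179.9, 7.9, -171.9]
force: [-0.3, -0.2, -2.6]
opening: 0.0145
gripper_force: 30.0
```

>>> carry_out(
  rows=[
    [0.0006,0,0.004,0,0,0],
    [0.0011,0,0.008,0,0,0],
    [0.0011,0,0.008,0,0,0],
  ],
)

```text
clock: 6.55
tool_pos: [0.4133, 0.1899, 0.0467]
orientation: [-180.0, 8.0, -172.0]
force: [0.4, 0.0, -3.4]
opening: 0.0145
gripper_force: 30.0
```

>>> carry_out(
  rows=[
    [0.0003,0,0.002,0,0,0],
    [0.0006,0,0.004,0,0,0],
    [0.0006,0,0.004,0,0,0],
  ],
)

```text
clock: 6.92
tool_pos: [0.4135, 0.1901, 0.0429]
orientation: [180.0, 8.0, -172.0]
force: [-1.1, -1.5, 0.3]
opening: 0.0148
gripper_force: 30.0
```

>>> carry_out(
  rows=[
    [0.0003,0,0.0015,0,0,0],
    [0.0004,0,0.003,0,0,0],
    [0.0004,0,0.003,0,0,0],
  ],
)

```text
clock: 7.3
tool_pos: [0.4135, 0.1901, 0.0401]
orientation: [180.0, 8.0, -172.0]
force: [-3.4, -1.0, 5.2]
opening: 0.015
gripper_force: 30.0
```

>>> carry_out(
  rows=[
    [0,0,0,0,0,0],
    [0,0,0,0,0,0],
    [0.0,0,0,0,0,0],
  ],
  grip=0,
)

```text
clock: 7.68
tool_pos: [0.4135, 0.1901, 0.0398]
orientation: [180.0, 8.0, -172.0]
force: [-1.0, 0.4, 0.6]
opening: 0.0386
gripper_force: 0.0
```

>>> carry_out(
  rows=[
    [0.003,0,-0.02,0,0,0],
    [0.006,0,-0.04,0,0,0],
    [0.008,0,-0.06,0,0,0],
    [0.011,0,-0.08,0,0.05,0],
    [0.011,0,-0.1,0,0.14,0],
    [0.011,0,-0.1,0,0.14,0],
  ],
)

```text
clock: 8.43
tool_pos: [0.3907, 0.1882, 0.1388]
orientation: [179.9, 0.1, -172.0]
force: [-0.7, 0.6, 0.3]
opening: 0.0437
gripper_force: 0.0
```

```bash
python3 - <<'E'
from h import *
zoom('scene','v4.png',205,225,130,110,5.4)
im=snap('top','t4.png');o=telemetry.get_obs();print(o['tool_pos'],o['orientation'],o['force'])
E
```

```text
[0.38884956 0.18614751 0.13680589] [-1.79987892e+02  2.50145857e-02 -1.72037160e+02] [-0.1616366  -0.48658514 -0.42092654]
```

View pics/v4.png

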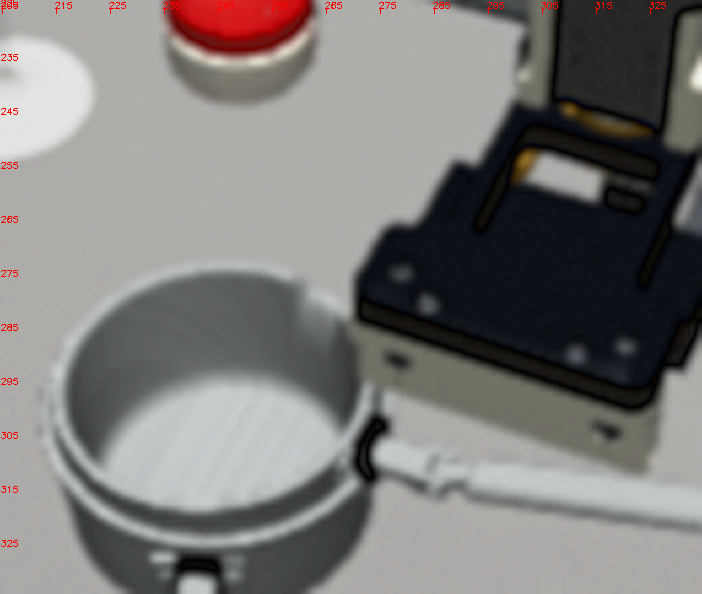

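```bash
python3 - <<'E'
from h import *
print(to([.468,.197,.10],[180,0,-172]),to([.468,.197,.070],[180,0,-172]))
E
```

```text
[-0.0799, -0.0002, 0.0368, -0.0002, 0.0004, -0.0006] [-0.0799, -0.0002, 0.0668, -0.0002, 0.0004, -0.0006]
```

>>> carry_out(
  rows=[
    [-0.03,0,0.0,0,0,0],
    [-0.08,0,0.01,0,0,0],
    [-0.08,0,0.037,0,0,0],
    [-0.08,0,0.055,0,0,0],
    [-0.08,0,0.0665,0,0,0],
    [-0.08,0,0.0665,0,0,0],
    [-0.08,0,0.0665,0,0,0],
  ],
  grip=-1,
)

```text
clock: 9.4
tool_pos: [0.4682, 0.198, 0.0714]
orientation: [180.0, 0.1, -171.9]
force: [1.3, -0.5, -0.2]
opening: 0.0004
gripper_force: 0.0
```

>>> carry_out(
  rows=[
    [0,0,0.001,0,0,0],
    [0,0,0.002,0,0,0],
    [0,0,0.0035,0,0,0],
    [0,0,0.0035,0,0,0],
  ],
)

```text
clock: 9.9
tool_pos: [0.468, 0.1976, 0.0672]
orientation: [-180.0, -0.0, -172.0]
force: [-0.6, 0.0, 0.1]
opening: 0.0004
gripper_force: 0.0
```

>>> carry_out(
  rows=[
    [0,0,0.001,0,0,0],
    [0,0,0.002,0,0,0],
    [0,0,0.002,0,0,0],
  ],
)

```text
clock: 10.28
tool_pos: [0.4679, 0.1976, 0.0652]
orientation: [-180.0, -0.0, -172.0]
force: [0.2, -0.1, 0.1]
opening: 0.0006
gripper_force: 0.0
```

>>> carry_out(
  rows=[
    [0,0,0.001,0,0,0],
    [0,0,0.001,0,0,0],
  ],
)

```text
clock: 10.52
tool_pos: [0.4681, 0.1977, 0.0646]
orientation: [180.0, 0.0, -172.0]
force: [-1.0, 0.1, 5.0]
opening: -0.0
gripper_force: 2.2
```

>>> carry_out(
  rows=[
    [0,0,0.0005,0,0,0],
    [0,0,0.001,0,0,0],
    [0,0,0.001,0,0,0],
  ],
)

```text
clock: 10.9
tool_pos: [0.4681, 0.1978, 0.0641]
orientation: [180.0, 0.0, -171.9]
force: [-3.5, -0.5, 10.9]
opening: 0.0006
gripper_force: 5.2
```

>>> carry_out(
  rows=[
    [0,0,0.0005,0,0,0],
    [0,0,0.001,0,0,0],
    [0,0,0.001,0,0,0],
  ],
)

```text
clock: 11.28
tool_pos: [0.468, 0.1977, 0.0631]
orientation: [180.0, 0.0, -171.9]
force: [-4.1, -0.9, 10.8]
opening: 0.0005
gripper_force: 5.6
```

>>> carry_out(
  rows=[
    [0,0,0.0005,0,0,0],
    [0,0,0.001,0,0,0],
    [0,0,0.001,0,0,0],
  ],
)

```text
clock: 11.65
tool_pos: [0.4678, 0.1976, 0.062]
orientation: [-180.0, -0.0, -171.9]
force: [-4.8, -0.0, 11.1]
opening: 0.0004
gripper_force: 5.6
```

>>> carry_out(
  rows=[
    [0,0,0.0005,0,0,0],
    [0,0,0.001,0,0,0],
    [0,0,0.001,0,0,0],
  ],
)

```text
clock: 12.02
tool_pos: [0.4676, 0.1976, 0.061]
orientation: [-180.0, -0.0, -171.9]
force: [-6.1, 0.3, 11.8]
opening: 0.0007
gripper_force: 5.7
```

>>> carry_out(
  rows=[
    [0,0,0.0005,0,0,0],
    [0,0,0.001,0,0,0],
    [0,0,0.001,0,0,0],
  ],
)

```text
clock: 12.4
tool_pos: [0.4676, 0.1976, 0.0606]
orientation: [-180.0, -0.0, -171.9]
force: [-9.5, -1.3, 18.9]
opening: 0.0005
gripper_force: 9.6
```

>>> carry_out(
  rows=[
    [0,0,-0.03,0,0,0],
    [0,0,-0.08,0,0,0],
    [0.0,-0.02,-0.12,0,0,0.02],
    [0.02,-0.07,-0.12,0,0,0.06],
    [0.03,-0.13,-0.12,0,0,0.1],
    [0.04,-0.19,-0.12,0,0,0.164],
    [0.05,-0.25,-0.12,0,0,0.164],
    [0.05,-0.31,-0.12,0,0,0.164],
  ],
)

```text
clock: 13.4
tool_pos: [0.4613, -0.118, 0.1797]
orientation: [180.0, 0.1, 178.7]
force: [2.1, 0.2, 0.7]
opening: 0.0005
gripper_force: 0.0
```

```bash
python3 - <<'E'
from h import *
ims=[snap('top') for _ in range(4)];im=np.mean(ims,0).astype(np.uint8)
cv2.imwrite('pics/t5.png',im[:,:,::-1])
# medium/large rims now, expected pixel
for nm,c,z,r in(('L',(.5185,.205),.052,[.055,.0575]),('M',(.5185,.205),.061,[.0495,.052])):
    q=rim(im,tuple(proj('top',[*c,z])),z,r);print(nm,q[0].round(4),q[1],q[2].round(4))
print(to([.4645,-.264,.14],[180,0,-181.4]),to([.4645,-.264,.07],[180,0,-181.4]))
a=im[150:300,100:420,::-1];cv2.imwrite('pics/t5z.png',cv2.resize(a,None,fx=2.5,fy=2.5,interpolation=cv2.INTER_CUBIC))
E
```

```text
L [0.5307 0.225 ] 128 0.0011
M [0.5185 0.205 ] 0 nan
[-0.0071, -0.1463, 0.039, 0.0001, -0.0006, -0.0029] [-0.0071, -0.1463, 0.109, 0.0001, -0.0006, -0.0029]
  ret = _var(a, axis=axis, dtype=dtype, out=out, ddof=ddof,
  arrmean = um.true_divide(arrmean, div, out=arrmean,
  ret = ret.dtype.type(ret / rcount)
```

View pics/t5z.png

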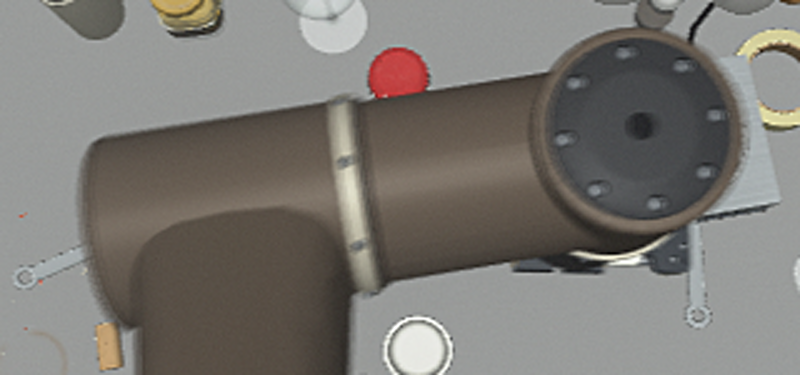

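>>> carry_out(
  rows=[
    [-0.002,-0.05,0.01,0,0,0],
    [-0.007,-0.1,0.02,0,0,0],
    [-0.007,-0.146,0.03,0,0,0],
    [-0.007,-0.146,0.04,0,0,0],
    [-0.007,-0.146,0.04,0,0,0],
  ],
  grip=0,
)

```text
clock: 14.22
tool_pos: [0.465, -0.2611, 0.1384]
orientation: [180.0, -0.1, 178.7]
force: [-0.1, -0.1, -0.8]
opening: 0.042
gripper_force: 0.0
```

```bash
python3 - <<'E'
from h import *
print(telemetry.get_obs()['tool_pos'],to([.4645,-.264,.07],[180,0,-181.4]))
E
```

```text
[ 0.46498165 -0.26114396  0.13837063] [0.0003, -0.0029, 0.0684, 0.0006, -0.0019, 0.0013]
```

>>> carry_out(
  rows=[
    [0,-0.003,0.02,0,0,0],
    [0,-0.003,0.045,0,0,0],
    [0,-0.003,0.0685,0,0,0],
    [0,-0.003,0.0685,0,0,0],
  ],
)

```text
clock: 14.72
tool_pos: [0.4648, -0.2636, 0.07]
orientation: [180.0, -0.1, 178.8]
force: [0.2, -0.1, 0.3]
opening: 0.0439
gripper_force: 0.0
```

>>> carry_out(
  rows=[
    [0,0,0,0,0,0],
    [0,0,0,0,0,0],
    [0,0,0,0,0,0],
    [0,0,0,0,0,0],
  ],
  grip=-1,
)

```text
clock: 15.22
tool_pos: [0.4655, -0.2655, 0.0713]
orientation: [-180.0, 0.0, 178.6]
force: [-0.6, 0.0, 1.3]
opening: 0.0141
gripper_force: 29.9
```

```bash
python3 - <<'E'
from h import *
ims=[snap('top') for _ in range(2)];im=np.mean(ims,0).astype(np.uint8);cv2.imwrite('pics/t6.png',im[:,:,::-1])
for nm,c,z,r in(('L',(.5185,.205),.052,[.055,.0575]),('M',(.5185,.205),.061,[.0495,.052])):
    print(nm,im[tuple(np.round(proj('top',[*c,z])).astype(int)[::-1])],rim(im,tuple(proj('top',[*c,z])),z,r))
E
```

```text
L [168 174 176] (array([0.51678446, 0.20555785]), 1519, np.float64(0.0014367190579732702))
M [174 180 181] (array([0.52055069, 0.20307915]), 1123, np.float64(0.0012511401612735988))
```

```bash
python3 - <<'E'
from h import *
im=cv2.imread('pics/t6.png');g=im.mean(2).astype(np.float32)
c=np.array([.520,.2035])
# handle bar edges: cross profiles at several radii
smp=lambda p:cv2.getRectSubPix(g,(1,1),(float(p[0]),float(p[1])))[0,0]
th=np.radians(188);u=np.array([np.cos(th),np.sin(th)]);l=np.array([-u[1],u[0]])
for r in(.062,.07,.1,.11,.12,.13,.14,.15,.16):
    h=.053 if r<.082 else .053+(r-.082)*.2126+.0
    w=np.arange(-.02,.0201,.002);v=np.array([smp(proj('top',[*(c+r*u+k*l),h])) for k in w])
    print(r,v.round().astype(int))
for b,zz,n in((c+.056*u,.05,'Mbump'),(np.array([.4869,.2594]),.046,'Lbump')):
    q=proj('top',[*b,zz]);x0,y0=np.round(q).astype(int)-6;W=g[y0:y0+13,x0:x0+13];m=np.clip(70-W,0,None);yy,xx=np.mgrid[y0:y0+13,x0:x0+13]
    B=ray('top',((xx*m).sum()/m.sum(),(yy*m).sum()/m.sum()),zz)[:2];d=B-c;print(n,B.round(4),np.hypot(*d).round(4),(np.degrees(np.arctan2(d[1],d[0]))%360).round(1),m.sum())
# medium lip: profile around rim
print('lip')
for cc in (np.array([.5206,.2031]),):
  for a in range(236,284,3):
    t=np.radians(a);print(a,[int(smp(proj('top',[*(cc+r*np.array([np.cos(t),np.sin(t)])),.061]))) for r in(.049,.0508,.0525)],end=' | ')
E
```

```text
0.062 [158 157 160 162 146 114 107 146 139 133 135 132  96  90 118 142 156 162
 161 159 159]
0.07 [157 156 157 157 157 158 164 174 174 175 175 162 138 128 161 158 157 156
 155 156 154]
0.1 [157 155 156 157 153 147 154 177 175 176 174 160 141 135 158 158 156 157
 158 158 159]
0.11 [157 157 156 157 150 147 163 176 177 176 177 162 143 144 158 157 155 156
 158 158 156]
0.12 [159 159 157 153 143 131 162 176 176 175 176 169 143 138 148 158 157 157
 157 157 156]
0.13 [158 158 157 156 157 167 184 177 175 176 175 166 142 126 151 159 157 157
 158 157 154]
0.14 [158 157 157 156 158 164 171 175 173 174 173 163 147 137 159 158 157 157
 156 156 157]
0.15 [157 157 158 157 156 159 168 175 173 173 169 163 148 148 161 160 161 157
 157 157 156]
0.16 [157 157 158 157 151 149 168 176 176 175 173 166 151 156 160 158 158 159
 157 159 157]
Mbump [0.4635 0.1974] 0.0568 186.1 454.33334
Lbump [0.4867 0.2597] 0.0654 120.6 351.3333
lip
236 [180, 170, 114] | 239 [164, 159, 102] | 242 [151, 123, 95] | 245 [164, 146, 131] | 248 [165, 154, 151] | 251 [161, 146, 157] | 254 [158, 146, 156] | 257 [163, 140, 137] | 260 [156, 141, 156] | 263 [146, 128, 153] | 266 [138, 120, 118] | 269 [154, 132, 90] | 272 [179, 158, 110] | 275 [177, 170, 138] | 278 [168, 159, 163] | 281 [169, 154, 164] |
```

>>> carry_out(
  rows=[
    [0,0,-0.012,0,0,0],
    [0,0,-0.025,0,0,0],
    [0,0,-0.04,0,0,0],
    [0,0,-0.06,0,0,0],
    [0,0,-0.08,0,0,0],
    [0,0,-0.1,0,0,0],
    [0,0,-0.12,0,0,0],
    [0,0,-0.13,0,0,0],
  ],
)

```text
clock: 16.32
tool_pos: [0.4657, -0.2655, 0.2027]
orientation: [-180.0, 0.1, 178.6]
force: [0.3, 1.2, -3.8]
opening: 0.0149
gripper_force: 30.0
```

>>> carry_out(
  rows=[
    [0.003,0.02,0,0,0,0],
    [0.01,0.06,0,0,0,-0.03],
    [0.02,0.12,0,0,0,-0.07],
    [0.03,0.18,0,0,0,-0.11],
    [0.042,0.24,0,0,0,-0.14],
    [0.052,0.3,0,0,0,-0.16],
    [0.059,0.345,0,0,0,-0.162],
    [0.062,0.363,0,0,0,-0.162],
  ],
)

```text
clock: 17.32
tool_pos: [0.4113, 0.1012, 0.2011]
orientation: [180.0, 0.0, -171.9]
force: [0.6, -0.2, -3.2]
opening: 0.0143
gripper_force: 30.0
```

```bash
cat >> h.py <<'E'
def edges(im,box,s=4,lo=30,hi=80):
    x0,y0,w,h=box;u=cv2.resize(cv2.cvtColor(im,cv2.COLOR_RGB2GRAY)[y0:y0+h,x0:x0+w],None,fx=s,fy=s,interpolation=cv2.INTER_CUBIC)
    v,q=np.nonzero(cv2.Canny(cv2.GaussianBlur(u,(0,0),2),lo,hi));return np.c_[(q+.5)/s-.5+x0,(v+.5)/s-.5+y0]
def panicp(E,tool,yaw,grasp_z,H,rr,pin,rn,g=.025,fix=None,n='scene',tilts=np.arange(-.05,.26,.02)):
    """score of rim tilt: z tied to the grip by kinematics; rn pin radius, pin its height"""
    u=-np.array([np.cos(np.radians(yaw)),np.sin(np.radians(yaw)),0]);k=np.array([0,0,1.]);l=np.cross(k,u);t=np.linspace(0,2*np.pi,361)
    K=np.array(CI[n]['intrinsics']);T=np.linalg.inv(CI[n]['extrinsics']);out=[]
    from scipy.spatial import cKDTree
    def C(v,ti,r):
        U=u*np.cos(ti)-k*np.sin(ti);Z=k*np.cos(ti)+u*np.sin(ti)
        bar=U*np.cos(np.radians(12))-Z*np.sin(np.radians(12))   # towards pan, down along grip
        ax=np.array([tool[0],tool[1],grasp_z])+bar*g+U*rn+Z*(H-pin)+u*v[0]+l*v[1]
        P=ax+r*(np.cos(t)[:,None]*U+np.sin(t)[:,None]*l);q=(P@T[:3,:3].T+T[:3,3])@K.T;return q[:,:2]/q[:,2:],ax
    tree=cKDTree(E)
    for ti in tilts:
        best=None
        for a in np.arange(-.004,.0041,.002):
            for b in np.arange(-.004,.0041,.002):
                d=np.r_[tree.query(C((a,b),ti,rr)[0])[0],tree.query(C((a,b),ti,rr-.0025)[0])[0]]
                sc=(np.exp(-(d/.6)**2)).mean()
                if best is None or sc>best[0]: best=(sc,a,b,C((a,b),ti,rr)[1].round(4))
        out.append((round(float(ti),3),*best))
    return out
E
python3 - <<'E'
from h import *
# sanity: medium in s1 (tilted)
im=cv2.imread('pics/s1.png')[:,:,::-1].copy()
r=panicp(edges(im,(195,220,120,130)),[.4139,.1902],-171.86,.159+.019,.058,.052,.046,.082)
for q in sorted(r,key=lambda q:-q[1])[:4]: print('M',q)
im=snap('scene','s7.png');o=telemetry.get_obs();T=o['tool_pos'];print(T,o['orientation'],o['force'],o['opening'])
c=proj('scene',[T[0]+.1,T[1]+.014,T[2]-.02]);print(c)
E=edges(im,(int(c[0])-60,int(c[1])-60,120,120))
r=panicp(E,T,o['orientation'][2],T[2]+.019,.060,.0465,.0528,.0765)
for q in sorted(r,key=lambda q:-q[1])[:6]: print('S',q)
E
```

```text
M (0.19, np.float64(0.397891573894122), np.float64(0.0), np.float64(0.004), array([0.5181, 0.2091, 0.1646]))
M (0.21, np.float64(0.360504614824604), np.float64(0.002), np.float64(0.002), array([0.5201, 0.2074, 0.1625]))
M (0.23, np.float64(0.3281593078715084), np.float64(0.004), np.float64(0.0), array([0.522 , 0.2057, 0.1604]))
M (0.17, np.float64(0.28225891955449467), np.float64(-0.002), np.float64(0.004), array([0.5164, 0.2089, 0.1667]))
[0.41152672 0.10192986 0.20110705] [ 1.79937149e+02  3.80108299e-02 -1.71949035e+02] [ 1.09337351  2.44494769 -2.01563007] 0.014853985562206783
[274.55911665 218.44554171]
S (0.11, np.float64(0.2714387204486739), np.float64(0.0), np.float64(0.004), array([0.5105, 0.12  , 0.211 ]))
S (0.13, np.float64(0.2538300889582934), np.float64(0.0), np.float64(0.002), array([0.5106, 0.118 , 0.209 ]))
S (0.09, np.float64(0.24989545259458182), np.float64(-0.002), np.float64(0.004), array([0.5087, 0.1197, 0.213 ]))
S (0.15, np.float64(0.23439721192917584), np.float64(0.002), np.float64(0.0), array([0.5126, 0.1162, 0.207 ]))
S (0.17, np.float64(0.2256731881742213), np.float64(0.0), np.float64(-0.002), array([0.5107, 0.1139, 0.205 ]))
S (0.07, np.float64(0.22346653018190343), np.float64(-0.004), np.float64(0.004), array([0.5069, 0.1195, 0.215 ]))
```

```bash
python3 - <<'E'
from h import *
im=cv2.cvtColor(cv2.imread('pics/s0.png'),cv2.COLOR_BGR2GRAY)
def tri(a,b):
    A=[];
    for n,p in(('top',a),('scene',b)):
        o=ray(n,p,0);q=ray(n,p,.2);d=(q-o)/np.linalg.norm(q-o);A.append((o,d))
    M=sum(np.eye(3)-np.outer(d,d) for o,d in A);v=sum((np.eye(3)-np.outer(d,d))@o for o,d in A)
    X=np.linalg.solve(M,v);return X,[np.hypot(*(proj('top',X)-a)),np.hypot(*(proj('scene',X)-b))]
for n,a,b,pz,pr,c in(('M',(356.8,281.6),(400,183),.075,.082,(.540,-.135)),('S',(379.3,276.4),(404,171),.0818,.0765,(.566,-.2694))):
    X,e=tri(np.array(a),np.array(b));r=np.hypot(*(X[:2]-c))-pr;print(n,X.round(4),e,'grip ang',np.degrees(np.arctan2(X[2]-pz,r))-12,'len',r)
    for h in(.09,.1,.11,.12): print(h,proj('scene',ray('top',a,h)).round(1))
print(im[160:180,392:412])
E
```

```text
M [ 0.3795 -0.2103  0.1074] [np.float64(0.4302987638275037), np.float64(0.43725025271941503)] grip ang 6.755586320686227 len 0.0952900785161513
0.09 [398.  188.2]
0.1 [398.7 185.1]
0.11 [399.3 182. ]
0.12 [400.  178.8]
S [ 0.3892 -0.2627  0.1063] [np.float64(1.227325626712529), np.float64(1.2043060082089345)] grip ang 1.7230105633687494 len 0.10046500498385365
0.09 [400.6 175.4]
0.1 [401.2 172.5]
0.11 [401.9 169.5]
0.12 [402.5 166.4]
[[155 155 155 155 155 155 155 155 154 155 155 154 154 154 155 155 155 155
  155 154]
 [154 155 155 155 155 155 155 154 155 154 155 154 154 154 155 154 155 154
  154 155]
 [155 154 155 154 155 155 155 154 155 155 155 155 155 155 154 155 155 155
  154 154]
 [155 155 155 154 155 155 154 155 154 155 155 154 155 155 155 155 155 155
  154 154]
 [155 154 154 154 154 155 155 154 155 155 154 154 154 155 154 155 155 155
  155 155]
 [156 156 156 157 156 156 156 157 155 156 155 155 155 154 154 154 154 154
  155 155]
 [164 167 168 167 169 169 169 168 168 165 162 161 160 158 156 155 154 154
  154 155]
 [177 180 182 183 186 189 189 185 182 179 176 177 176 172 167 162 1
[... 338 characters left out ...]
 186 184
  185 182]
 [126 129 133 139 142 144 155 170 175 169 160 160 169 182 190 188 182 174
  163 153]
 [153 154 162 176 162 140 139 142 143 147 154 165 181 189 187 179 171 164
  157 152]
 [148 149 162 178 173 155 150 148 150 162 177 185 185 179 171 162 153 152
  154 155]
 [152 151 154 154 149 144 148 157 164 171 176 177 169 161 152 150 151 153
  155 154]
 [155 155 155 153 151 150 153 155 158 159 160 159 157 155 153 153 155 154
  154 154]
 [155 155 155 155 155 155 155 154 155 155 154 155 155 155 154 155 155 155
  155 155]
 [155 156 155 155 155 156 155 156 155 155 155 155 154 154 154 156 155 155
  155 155]
 [155 154 154 155 156 157 157 157 157 156 154 154 155 155 155 155 155 155
  155 154]]
```

>>> carry_out(
  rows=[
    [-0.008,0,0,0,0,-0.1],
    [-0.018,-0.001,0,0,0,-0.25],
    [-0.03,-0.002,0,0,0,-0.42],
    [-0.045,-0.003,0,0,0,-0.59],
    [-0.06,-0.005,0,0,0,-0.76],
    [-0.07,-0.006,0,0,0,-0.93],
    [-0.08,-0.008,0,0,0,-1.1],
    [-0.086,-0.008,0,0,0,-1.2165],
  ],
)

```text
clock: 18.38
tool_pos: [0.4984, 0.1024, 0.2007]
orientation: [180.0, -0.0, -102.1]
force: [-0.5, -0.2, -3.6]
opening: 0.0148
gripper_force: 30.0
```

```bash
python3 - <<'E'
from h import *
o=telemetry.get_obs();print(o['tool_pos'],o['orientation'],o['joint_pos'].round(1))
# tilt -0.09 about tool y keeps yaw; rpy = 180, +5.16, -102.3
print(to([.4980,.1058,.12],[180,5.16,-102.3]))
E
```

```text
[0.49844422 0.10240486 0.20066521] [ 1.79973229e+02 -2.67004478e-02 -1.02141859e+02] [ 33.8   6.  -22.1  -0.  -61.9 -45.9]
[-0.0033, 0.0011, 0.0807, 0.0006, -0.0905, 0.0027]
```

>>> carry_out(
  rows=[
    [-0.002,0.0,0.02,0,-0.04,0],
    [-0.004,0.0005,0.04,0,-0.09,0],
    [-0.005,0.001,0.06,0,-0.09,0],
    [-0.005,0.001,0.08,0,-0.09,0],
    [-0.005,0.001,0.08,0,-0.09,0],
    [-0.005,0.001,0.08,0,-0.09,0],
  ],
)

```text
clock: 19.12
tool_pos: [0.4987, 0.108, 0.1215]
orientation: [-180.0, 5.2, -102.4]
force: [-0.2, 0.6, -1.9]
opening: 0.0146
gripper_force: 30.0
```

```bash
python3 - <<'E'
from h import *
o=telemetry.get_obs();print(o['tool_pos'],o['orientation'],o['force'])
im=snap('scene','s8.png');t=snap('top','t8.png')
for z in(.072,.066,.06): print(to([.4983,.1075,z],[180,5.16,-102.3]))
# rim of small in scene (allowing edge picks by circle fit on plane) : expected rim height
zr=o['tool_pos'][2]+.019-.058+.060
for zz in(zr-.003,zr,zr+.003):
    c=proj('scene',[.5195,.2045,zz]);print('S rim',zz.round(3),rim(im,tuple(c),zz,[.044,.0465],n='scene',lo=40,hi=100))
# medium handle-side rim & large via scene
c=proj('scene',[.5195,.2045,.052]);print('L',rim(im,tuple(c),.052,[.055,.0575],n='scene',lo=40,hi=100))
c=proj('top',[.5195,.2045,zr]);print('S top',rim(t,tuple(c),zr,[.044,.0465],lo=25,hi=60))
E
```

```text
[0.49874384 0.10799504 0.12154066] [-179.96305799    5.16466378 -102.36234593] [-0.18693911  0.63865396 -1.85627699]
[0.0054, 0.0005, 0.0495, -0.0013, 0.0008, -0.0011]
[0.0059, 0.0005, 0.0555, -0.0013, 0.0008, -0.0011]
[0.0064, 0.0005, 0.0615, -0.0013, 0.0008, -0.0011]
S rim 0.14 (array([0.51714166, 0.21223186]), 657, np.float64(0.0008508217718868517))
S rim 0.143 (array([0.51556627, 0.21399807]), 657, np.float64(0.000909512666251138))
S rim 0.146 (array([0.51404822, 0.21595281]), 660, np.float64(0.000966128912175673))
L (array([0.51683797, 0.20358282]), 913, np.float64(0.0013419073886308747))
S top (array([0.51575579, 0.20894897]), 215, np.float64(0.0014553445469634243))
```

>>> carry_out(
  rows=[
    [0.003,0.0005,0.012,0,0,0],
    [0.005,0.0005,0.025,0,0,0],
    [0.006,0.0005,0.038,0,0,0],
    [0.0065,0.0005,0.0495,0,0,0],
    [0.007,0.0005,0.0555,0,0,0],
    [0.007,0.0005,0.0555,0,0,0],
  ],
)

```text
clock: 19.98
tool_pos: [0.4972, 0.1061, 0.0643]
orientation: [180.0, 5.1, -102.4]
force: [-0.6, 0.1, -3.3]
opening: 0.0147
gripper_force: 30.0
```

>>> carry_out(
  rows=[
    [0.0002,0,0.003,0,0,0],
    [0.0005,0,0.006,0,0,0],
    [0.0005,0,0.006,0,0,0],
  ],
)

```text
clock: 20.35
tool_pos: [0.4973, 0.1062, 0.0588]
orientation: [180.0, 5.2, -102.4]
force: [-0.3, -0.0, -2.3]
opening: 0.0142
gripper_force: 30.0
```

>>> carry_out(
  rows=[
    [0.0002,-0.0008,0.002,0,0,0],
    [0.0004,-0.0008,0.004,0,0,0],
    [0.0004,-0.0008,0.004,0,0,0],
  ],
)

```text
clock: 20.72
tool_pos: [0.4981, 0.1059, 0.0547]
orientation: [180.0, 5.1, -102.4]
force: [0.2, 0.4, -2.1]
opening: 0.0147
gripper_force: 30.0
```

>>> carry_out(
  rows=[
    [0.0002,0,0.0015,0,0,0],
    [0.0003,0,0.003,0,0,0],
    [0.0003,0,0.003,0,0,0],
  ],
)

```text
clock: 21.1
tool_pos: [0.4984, 0.1058, 0.0522]
orientation: [-180.0, 5.2, -102.4]
force: [-0.7, -2.4, 5.5]
opening: 0.0148
gripper_force: 30.0
```

>>> carry_out(
  rows=[
    [0.0002,0,0.001,0,0,0],
    [0.0002,0,0.002,0,0,0],
    [0.0002,0,0.002,0,0,0],
  ],
)

```text
clock: 21.48
tool_pos: [0.4984, 0.1057, 0.0503]
orientation: [-180.0, 5.2, -102.4]
force: [-1.8, -4.3, 4.9]
opening: 0.0141
gripper_force: 30.0
```

>>> carry_out(
  rows=[
    [0,0,0,0,0,0],
    [0,0,0,0,0,0],
    [0,0,0,0,0,0],
  ],
  grip=0,
)

```text
clock: 21.85
tool_pos: [0.4982, 0.1062, 0.0498]
orientation: [-180.0, 5.2, -102.4]
force: [0.7, -0.5, -0.1]
opening: 0.039
gripper_force: 0.0
```

>>> carry_out(
  rows=[
    [0.002,0,-0.02,0,0,0],
    [0.004,0,-0.04,0,0,0],
    [0.006,0,-0.06,0,0,0],
    [0.006,0,-0.07,0,0.05,0],
    [0.006,0,-0.07,0,0.09,0],
    [0.006,0,-0.07,0,0.09,0],
  ],
)

```text
clock: 22.6
tool_pos: [0.4955, 0.0945, 0.1189]
orientation: [180.0, 0.0, -102.3]
force: [-0.5, 0.7, -0.4]
opening: 0.0437
gripper_force: 0.0
```

```bash
python3 - <<'E'
from h import *
o=telemetry.get_obs();print(o['tool_pos'],o['orientation'],o['force'])
print(to([.5099,.1605,.10],[180,0,-102.3]),to([.5099,.1605,.082],[180,0,-102.3]))
im=snap('scene','s9.png')
for n,zz,r in(('S home',.066,[.044,.0465]),('L',.052,[.055,.0575])):
    print(n,rim(im,tuple(proj('scene',[.5185,.205,zz])),zz,r,n='scene',lo=40,hi=100))
E
```

```text
[0.49551747 0.09454619 0.11886953] [ 1.79996704e+02  8.14669421e-03 -1.02311617e+02] [-0.54619845  0.73113117 -0.4240116 ]
[-0.0675, 0.0, 0.0189, 0.0001, 0.0001, -0.0002] [-0.0675, 0.0, 0.0369, 0.0001, 0.0001, -0.0002]
S home (array([0.50591518, 0.22404989]), 768, np.float64(0.0015155193200383507))
L (array([0.51807051, 0.20624408]), 914, np.float64(0.0013606358344316544))
```

>>> carry_out(
  rows=[
    [-0.02,0,0.0,0,0,0],
    [-0.0675,0,0.0,0,0,0],
    [-0.0675,0,0.01,0,0,0],
    [-0.0675,0,0.019,0,0,0],
    [-0.0675,0,0.025,0,0,0],
    [-0.0675,0,0.032,0,0,0],
    [-0.0675,0,0.032,0,0,0],
  ],
  grip=-1,
)

```text
clock: 23.52
tool_pos: [0.5097, 0.1593, 0.0865]
orientation: [180.0, -0.0, -102.4]
force: [0.8, 0.1, 0.8]
opening: 0.0005
gripper_force: 0.0
```

>>> carry_out(
  rows=[
    [0,0,0.002,0,0,0],
    [0,0,0.004,0,0,0],
    [0,0,0.004,0,0,0],
  ],
)

```text
clock: 23.9
tool_pos: [0.51, 0.1599, 0.083]
orientation: [180.0, 0.0, -102.4]
force: [-1.3, -0.1, -0.6]
opening: -0.0
gripper_force: 0.0
```

>>> carry_out(
  rows=[
    [0,0,0.0015,0,0,0],
    [0,0,0.003,0,0,0],
    [0,0,0.003,0,0,0],
  ],
)

```text
clock: 24.28
tool_pos: [0.5099, 0.1599, 0.0799]
orientation: [180.0, -0.0, -102.4]
force: [0.3, 0.1, -0.6]
opening: 0.0002
gripper_force: 0.0
```

>>> carry_out(
  rows=[
    [0,0,0.0015,0,0,0],
    [0,0,0.003,0,0,0],
    [0,0,0.003,0,0,0],
  ],
)

```text
clock: 24.65
tool_pos: [0.5099, 0.1599, 0.0768]
orientation: [180.0, -0.0, -102.4]
force: [-0.1, 0.1, -1.0]
opening: 0.0003
gripper_force: 0.0
```

>>> carry_out(
  rows=[
    [0,0,0.0015,0,0,0],
    [0,0,0.003,0,0,0],
    [0,0,0.003,0,0,0],
  ],
)

```text
clock: 25.02
tool_pos: [0.5099, 0.1599, 0.0738]
orientation: [180.0, -0.0, -102.4]
force: [-0.4, -0.0, 0.3]
opening: 0.0006
gripper_force: 0.0
```

Below the rim-rest height without contact: the neck is in the lip.

>>> carry_out(
  rows=[
    [0,0,0.001,0,0,0],
    [0,0,0.002,0,0,0],
    [0,0,0.002,0,0,0],
  ],
)

```text
clock: 25.4
tool_pos: [0.51, 0.1599, 0.0719]
orientation: [180.0, -0.0, -102.4]
force: [-0.1, 0.3, 0.5]
opening: 0.0005
gripper_force: 0.0
```

>>> carry_out(
  rows=[
    [0,0,0.001,0,0,0],
    [0,0,0.0015,0,0,0],
    [0,0,0.0015,0,0,0],
  ],
)

```text
clock: 25.78
tool_pos: [0.51, 0.1599, 0.0704]
orientation: [180.0, -0.0, -102.4]
force: [0.2, -0.5, 0.1]
opening: 0.0004
gripper_force: 0.0
```

>>> carry_out(
  rows=[
    [0,0,0.0005,0,0,0],
    [0,0,0.001,0,0,0],
    [0,0,0.001,0,0,0],
  ],
)

```text
clock: 26.15
tool_pos: [0.5102, 0.1599, 0.0698]
orientation: [-180.0, 0.0, -102.4]
force: [-0.3, -1.2, 4.2]
opening: 0.0007
gripper_force: 2.1
```

>>> carry_out(
  rows=[
    [0,0,0.0005,0,0,0],
    [0,0,0.001,0,0,0],
    [0,0,0.0015,0,0,0],
    [0,0,0.002,0,0,0],
    [0,0,0.002,0,0,0],
  ],
)

```text
clock: 26.78
tool_pos: [0.5103, 0.1597, 0.0684]
orientation: [-180.0, 0.0, -102.4]
force: [-1.8, -2.0, 11.2]
opening: 0.0007
gripper_force: 5.4
```

>>> carry_out(
  rows=[
    [0,0,0.0005,0,0,0],
    [0,0,0.001,0,0,0],
    [0,0,0.0015,0,0,0],
    [0,0,0.0015,0,0,0],
  ],
)

```text
clock: 27.28
tool_pos: [0.5102, 0.1595, 0.0669]
orientation: [-180.0, -0.0, -102.4]
force: [-2.1, -3.3, 11.7]
opening: 0.0004
gripper_force: 5.5
```

>>> carry_out(
  rows=[
    [0,0,0.0005,0,0,0],
    [0,0,0.001,0,0,0],
    [0,0,0.001,0,0,0],
  ],
)

```text
clock: 27.65
tool_pos: [0.51, 0.1593, 0.0659]
orientation: [-180.0, -0.0, -102.4]
force: [-2.7, -3.1, 11.1]
opening: 0.0004
gripper_force: 5.7
```

>>> carry_out(
  rows=[
    [0,0,0.0004,0,0,0],
    [0,0,0.0007,0,0,0],
    [0,0,0.0007,0,0,0],
  ],
)

```text
clock: 28.02
tool_pos: [0.5101, 0.1593, 0.0657]
orientation: [-180.0, -0.0, -102.3]
force: [-4.3, -3.9, 17.0]
opening: 0.0005
gripper_force: 8.4
```

>>> carry_out(
  rows=[
    [0,0,-0.03,0,0,0],
    [0,0,-0.07,0,0,0],
    [0,0,-0.12,0,0,0],
    [0.05,0,-0.15,0,0,0],
    [0.11,0,-0.15,0,0,0],
    [0.17,0,-0.15,0,0,0],
    [0.23,0,-0.15,0,0,0],
    [0.29,0,-0.15,0,0,0],
  ],
)

```text
clock: 29.02
tool_pos: [0.4471, -0.1248, 0.2144]
orientation: [-180.0, 0.0, -102.3]
force: [1.5, 0.1, 0.6]
opening: -0.0
gripper_force: 0.0
```

>>> carry_out(
  rows=[
    [0.05,0,0,0,0,0],
    [0.1,0,0,0,0,0],
    [0.12,0,0,0,0,0],
    [0.12,0,0,0,0,0],
    [0.12,0,0,0,0,0],
  ],
)

```text
clock: 29.65
tool_pos: [0.4221, -0.2402, 0.2141]
orientation: [180.0, 0.0, -102.4]
force: [-0.1, -0.3, 0.3]
opening: 0.0007
gripper_force: 0.0
```

```bash
python3 - <<'E'
from h import *
im=snap('top','tA.png');s=snap('scene')
for n,i in(('top',im),('scene',s)):
  for k,zz,r in(('L',.052,[.055,.0575]),('M',.061,[.0495,.052]),('S',.066,[.044,.0465])):
    q=rim(i,tuple(proj(n,[.5185,.205,zz])),zz,r,n=n,band=.004,lo=25 if n=='top' else 40,hi=60 if n=='top' else 100);print(n,k,q[0].round(4),q[1],round(float(q[2]),4))
o=telemetry.get_obs();print(o['tool_pos'],o['force'],o['clock'])
E
```

```text
top L [0.5192 0.204 ] 1148 0.0009
top M [0.5189 0.2045] 1044 0.001
top S [0.5191 0.2054] 876 0.0007
scene L [0.5171 0.2067] 522 0.0008
scene M [0.5187 0.2068] 551 0.001
scene S [0.5143 0.2111] 505 0.0009
[ 0.42232533 -0.23982096  0.21426096] [ 0.41110171 -0.30957321  0.76627718] 29.75
```

```bash
python3 -c "
from h import *
print(workorder.close_job())"
```

```text
the job is handed in; nothing more can be done
None
```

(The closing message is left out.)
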